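Air-gauge a spindle

TASK

Stand the steel spindle that leans in the sloped rest upright on the middle of the round gauge pad, foot down, setting it down gently and letting it go so that it stays by itself. Then open the air valve on the console: turn its T-handle anticlockwise (as you face it) a quarter turn, fully home against its open stop. Do not knock the spindle over, and leave the tub, the bush and the bearing where they are.

Things in the scene. Friction and masses are not known exactly. Their poses are not given: they have to be found in the camera images.
- spindle: steel spindle, 110 mm long, about 0.22 kg. Origin at the centre of its foot's underside, z along the axis to the top. Foot 28 mm diameter, 8 mm high; then 20 mm diameter; a 28 mm collar from 50 to 57 mm; above it a plain 18 mm stem to the top, the place to grip. At the start it leans 32 degrees from vertical in the sloped rest, top towards the robot's front right
- sloped_rest: fixed dark steel rest, foot 90 x 70 mm, 77 mm high. Origin at the centre of its underside, z up; the spindle leans to its -x side, in its x-z plane. A bed under the spindle reaches 62 mm along its axis, cheeks beside it (41 mm over both) 60 mm; a ledge holds its foot. The stem beyond is free. Draw the spindle out along its axis
- gauge_pad: fixed aluminium disc lying on the worktop: flange of 80 mm diameter 6 mm high, and on it the raised flat pad of 56 mm diameter, top 14 mm above the worktop. Origin at the centre of the underside
- pad_top (a point): centre of the raised pad's flat top, z up
- air_console: fixed grey steel console, 160 mm wide. Origin at the centre of its underside, z up, front faces -x. Its panel, 170 mm long, centre 78 mm above the origin, slopes: its outward direction leans 35 degrees from vertical towards -x. A hood plate overhangs the handle (see hood_edge): a gripper pointing straight down does not fit, one in line with the valve's axis does
- valve_grip (a point): centre of the T-handle's steel bar, on the valve's axis, 45 mm out from the panel. Turns with the handle: z is the axis, outward; y runs along the bar. Bar 64 mm long (y), 14 mm thick (x), 22 mm high (z, 34 to 56 mm out from the panel); beneath it a 22 mm stem, then a 34 mm neck up to 20 mm out
- valve_handle (a joint): angle of the T-handle: 0 is the closed stop (bar level, across the copper pipe), 1.571 the open stop (bar up the slope, in line with the pipe). It grows anticlockwise as seen facing the panel, about the point's z. Starts between 0 and 0.15. Stiff turn of about 0.2 N m; it stays where it is left
- grease_tub: bystander: round white tub with blue lid, 68 mm diameter, 52 mm high, loose, origin at centre of underside
- flanged_bush: bystander: flanged brass bush, 38 mm diameter, 34 mm high, loose, origin at centre of underside
- ball_bearing: bystander: ball bearing, 42 mm diameter, 12 mm high, loose, origin at centre of underside
- hood_edge (a point): middle of the hood plate's free edge. The hood, 5 mm thick and 140 mm wide, stands square to the panel along its upper edge, parallel to the valve's axis and 79 mm up the slope from it, and reaches 90 mm out from the panel
Mind the look-alikes: they are no part of the job. There is more than one size of the gauge_pad; the job needs the larger.

How it is judged:
By the outcome, as a careful person would: the job done as asked, in the order asked, and still so for the second after the job is handed in, with the robot touching nothing.
It also fails if it takes over 54 s, if anything falls off the work surface, if the arm or the gripper's body presses on something with over 40 N, if the wrist force passes 120 N, or if a joint passes its speed limit or range.

ROBOT

A 6-joint arm with a two-finger parallel gripper is mounted at the origin on a cart in front of the work surface, level with it; the furniture and walls round the work are solid. World frame = base frame: x ahead of the robot, y to its left, z up, the work surface at z = 0. Lengths are in m, angles in rad, forces in N, time in s.
With the tool pointing down it reaches from about 0.375 to 0.925 m from the base axis. Payload 5.7 kg.
Tool frame: the origin (TCP) lies at the very end of the fingers, on their centre line; the grasp point (between the pads) lies 19 mm behind it; z points along the fingers, y is the direction in which the jaws open and shut (so a half turn about z gives the same grasp; the last joint's range is limited). The gripper opens to 85 mm and grips with 20 to 120 N. Pads are 22 mm wide; open, the fingers measure 114 mm over their backs; the gripper's body (76 mm by 85 mm) begins 54 mm behind the grasp point. The pads swing forward as they close: fully open they stand 13 mm farther back than shut.
Start: joints at [-1.355, 0.359, 1.51, -0, 1.272, -0.115], TCP at [0.195, -0.567, 0.231] pointing down, gripper open.
Joint ranges: [-2.97, 2.97], [-1.01, 2.36], [0.21, 2.38], [-0.96, 4.11], [0.2, 2.71], [-2.98, 2.98]. Speed limits (rad/s): [2.39, 2.39, 3.14, 3.14, 3.14, 3.14].

INTERFACE

Orientations are given as a unit quaternion [x, y, z, w].
In Python, from plant import readout, cams, workorder gives the robot as it stands.
- The arm moves only by the tool play_rows, never from a script. Its argument "series" is a list of rows, each a list of 3 entries, a list of its own where there are three numbers: the finger opening in mm, from 0 to 85.4, then the shift along the world's x, y, z in mm, then the turn, a rotation vector about the world's x, y, z in rad. A call has 1 to 20 rows; each row is the pose to reach, as a shift and turn from the pose measured when the call began; what a row does not reach only later rows make up. A row lasts 1/8 s, in which the tool goes at most 62.5 mm and 10.7 degrees, less where a joint would pass 70% of its speed; a pose out of reach is approached as far as the arm can. A call with a gripper value outside its range is refused whole. The fingers move at their own pace and stop on an object; "force" is the grip in N (left out, the last holds). Time passes only in rows, so rows that repeat a pose let the fingers close. It gives the time, the measured TCP pose, the force and the opening at its end, in the units of the state.
- readout.sense(): the state, without advancing time (a new reading comes with each control period).
- cams.get_image(name): name is "scene" or "top" or "wrist"; returns the picture (400x640x3 uint8, red, green, blue); there is no depth.
- cams.get_calibration(name): a dict with "fx", "fy", "cx", "cy" (pixels), "extrinsics" (4x4, takes a point from camera to world coordinates). Camera axes: x right, y up, looking along -z (the intrinsics and any distortion apply to the point x, -y, -z); pixel columns grow to the right and rows downward; lengths in m; the calibration is good to about 2 mm. A picture is of the moment at which its call begins: read the wrist's pose just before it. get_calibration takes no time and is no camera call; for the wrist camera it gives the pose at the moment of the call.
- workorder.job_done(): hands the job in, once; it reports no verdict.
Trained networks look in the newest picture that a camera, given by its name, has taken for a name from the list of things; names that differ only in an ending like _2 or _b are one class to them, and where a whole thing is asked for, a point or a joint stands for the part that bears it (a point fixed in the world has none). Each returns a list of dicts, best first, with "p" (0 to 1); they miss things now and then, are a little off and sometimes report something else, mostly with a low value. They report only what shows in the picture. A call takes as long as a camera call. They do not tell look-alikes from the thing itself.
- cams.recognise(camera, name): "at" ([column, row] as shares, 0 to 1, of the picture: columns of its width, rows of its height, amid what is visible of it).
- cams.cut_out(camera, name): "region" (400x640 bool, what is visible of it) and "at" ([column, row] as shares, 0 to 1, of the picture: columns of its width, rows of its height, amid what is visible of it).
The state is a dict: "clock": time; "qpos": joint angles; "dq": joint speeds; "effort": joint torques, N m; "tcp_pos": TCP position; "eef_rot": TCP orientation; "wrist_force": force on the tool from outside, world axes, zero at the start; "moment": the same for the moment, N m; "gripper_width": finger opening in m.
Only numpy, scipy, OpenCV 4.12 (cv2) and the standard library are available. Lean on these libraries where they do the work, as an engineer would, in place of code of your own. Each camera call takes 0.05 s, during which the arm holds its last target.

## Working session

There is one attempt and no reset: what is moved stays moved. The work goes in short steps, Python scripts to look and compute and a tool call to move; the robot and the scene stay as the last step left them, time stands still between calls to the robot, and variables do not carry over. Pictures are saved under pics/ and viewed, and the job is handed in when it is done.

Besides the shell and the picture viewer there is one more tool, called after "Call:" as a command line: name --argument value ..., lists and objects as JSON in quotes. play_rows: Moves the arm, as the interface text tells. Its arguments: {"type":"object","properties":{"series":{"type":"array"},"force":{"type":"number"}},"required":["series"]}

```bash
ls; mkdir -p pics
python3 - <<'E'
from plant import readout, cams, workorder
import cv2
print(readout.sense())
for n in ["scene","top","wrist"]:
    im=cams.get_image(n); cv2.imwrite(f"pics/{n}0.png",im[:,:,::-1])
    c=cams.get_calibration(n); print(n,c)
E
```

```text
pics
{'clock': 0.0, 'qpos': array([-1.35507848e+00,  3.59503777e-01,  1.51147282e+00,  8.90506208e-06,
        1.27249063e+00, -1.15128999e-01]), 'dq': array([ 0.00038618, -0.00069696, -0.00026372, -0.00044707,  0.00049562,
        0.00020223]), 'effort': array([-7.11256816e-04, -5.27626169e+01, -2.78615785e+01, -1.89559823e-04,
        1.33421982e-02,  2.80315282e-05]), 'tcp_pos': array([ 0.19473504, -0.56677989,  0.23043895]), 'eef_rot': array([ 9.86348501e-01,  1.64668623e-01, -4.28712206e-05, -9.36316914e-04]), 'wrist_force': array([ 0.37619538,  0.14870578, -0.25152104]), 'moment': array([ 0.00193905, -0.01459345, -0.01856148]), 'gripper_width': 0.08548530116246512}
scene {'fx': 454.9151720349842, 'fy': 454.9151720349842, 'cx': 321.9720440760557, 'cy': 203.37133811628482, 'extrinsics': array([[ 0.42508743,  0.52936797, -0.73421402, -0.24791593],
       [-0.90513509,  0.24360211, -0.34840849, -0.67347853],
       [-0.00558021,  0.81266695,  0.58270172,  0.71550218],
       [ 0.        ,  0.        ,  0.        ,  1.        ]])}
top {'fx': 458.60141909246533, 'fy': 458.60141909246533, 'cx': 322.61612831849675, 'cy': 201.00254990733404, 'extrinsics': array([[ 0.00758002,  0.99931479, -0.03622845,  0.4396487 ],
       [-0.99995894,  0.00739499, -0.00523844, -0.32543869],
       [-0.00496695,  0.03626667,  0.9993298 ,  1.13879618],
       [ 0.        ,  0.        ,  0.        ,  1.        ]])}
wrist {'fx': 322.57670859318574, 'fy': 322.57670859318574, 'cx': 314.75964747980873, 'cy': 201.04236849841809, 'extrinsics': array([[ 0.32577989,  0.89416377,  0.30714593,  0.27413664],
       [-0.94544493,  0.30850907,  0.10467113, -0.5397044 ],
       [-0.00116418, -0.32448931,  0.94588865,  0.37262499],
       [ 0.        ,  0.        ,  0.        ,  1.        ]])}
```

View pics/scene0.png

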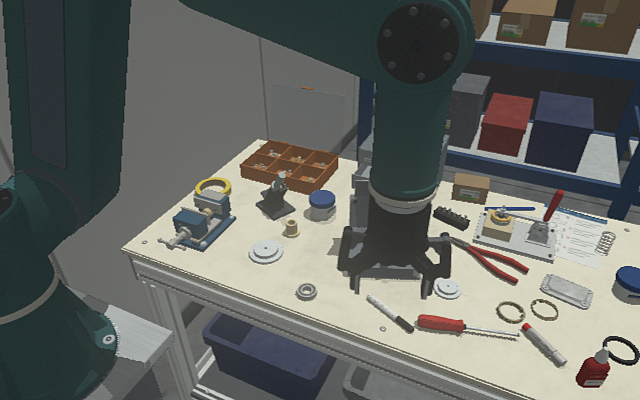

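View pics/top0.png

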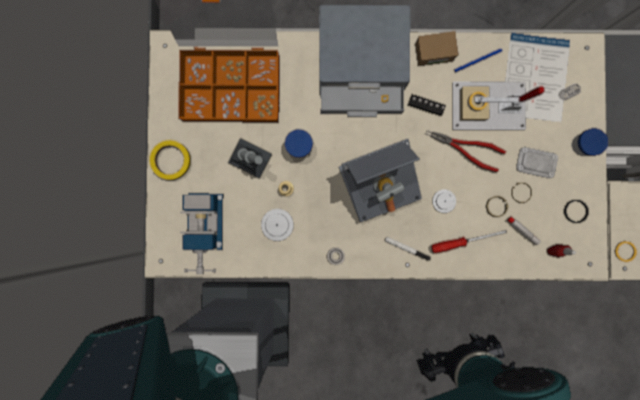

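View pics/wrist0.png

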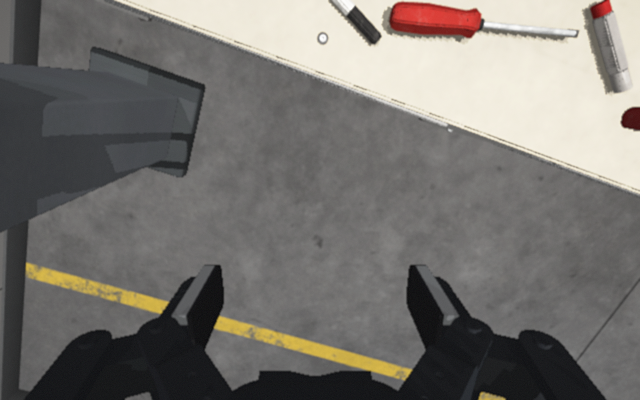

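Top view: rest with spindle at about (252,157), large pad (277,224), small pad (445,201), tub (299,144), bush (286,188), bearing (335,256), console (380,180). The scene view has the same things at spindle (280,178), pad (265,252). Two pad candidates: (277,224), larger, fits; (445,201), smaller, is the look-alike. Next I'll measure.

```bash
cat > h.py <<'E'
from plant import readout, cams, workorder
import numpy as np, cv2
from scipy.optimize import least_squares
from scipy.spatial.transform import Rotation as R
def proj(c,P):
    P=np.atleast_2d(P); E=c["extrinsics"]; q=(P-E[:3,3])@E[:3,:3]
    return np.c_[c["cx"]+c["fx"]*q[:,0]/-q[:,2], c["cy"]+c["fy"]*-q[:,1]/-q[:,2]]
def ray(c,uv):
    E=c["extrinsics"]; d=np.array([(uv[0]-c["cx"])/c["fx"],-(uv[1]-c["cy"])/c["fy"],-1.])
    d=E[:3,:3]@d; return E[:3,3],d/np.linalg.norm(d)
def onz(c,uv,z):
    o,d=ray(c,uv); return o+d*(z-o[2])/d[2]
def tri(obs):
    A=np.zeros((3,3));b=np.zeros(3)
    for c,uv in obs:
        o,d=ray(c,uv); M=np.eye(3)-np.outer(d,d); A+=M;b+=M@o
    return np.linalg.solve(A,b)
E
python3 - <<'E'
from h import *
C={n:cams.get_calibration(n) for n in("scene","top")}
print(C["top"].keys())
for n in("scene","top"):
    im=cams.get_image(n)
    for t in["spindle","sloped_rest","gauge_pad","air_console","valve_grip","grease_tub","flanged_bush","ball_bearing","hood_edge"]:
        try:
            r=cams.cut_out(n,t)
        except Exception as e: print(t,e); continue
        print(n,t,[(np.round(np.array(x["at"])*[640,400],1).tolist(),round(x["p"],2),int(x["region"].sum())) for x in r[:3]])
        if r: np.save(f"m_{n}_{t}.npy",r[0]["region"])
    s=[(200,120,180,180)] if n=="top" else [(180,130,200,150)]
    x,y,w,h=s[0]; cv2.imwrite(f"pics/crop_{n}.png",cv2.resize(im[y:y+h,x:x+w,::-1],None,fx=4 if n=="scene" else 3.3,fy=4 if n=="scene" else 3.3,interpolation=cv2.INTER_CUBIC))
x=cams.get_image("top")[130:230,320:440,::-1]; cv2.imwrite("pics/crop_cons.png",cv2.resize(x,None,fx=6,fy=6,interpolation=cv2.INTER_CUBIC)[:600,:800])
print(readout.sense()["clock"])
E
```

```text
dict_keys(['fx', 'fy', 'cx', 'cy', 'extrinsics'])
scene spindle [([277.5, 182.0], 0.69, 152)]
scene sloped_rest [([271.8, 205.9], 0.84, 759)]
scene gauge_pad [([265.7, 253.1], 0.76, 640), ([446.0, 289.4], 0.58, 466), ([364.5, 229.9], 0.34, 1657)]
scene air_console [([363.6, 229.8], 0.65, 1709), ([292.3, 228.1], 0.44, 225)]
scene valve_grip []
scene grease_tub [([321.7, 203.9], 0.95, 675)]
scene flanged_bush [([290.4, 228.6], 0.74, 225)]
scene ball_bearing [([305.6, 293.7], 0.62, 291), ([275.9, 180.2], 0.16, 155)]
scene hood_edge [([364.4, 229.8], 0.93, 1714), ([277.7, 179.7], 0.17, 146)]
top spindle [([249.3, 156.2], 0.58, 235)]
top sloped_rest [([251.7, 164.4], 0.88, 877)]
top gauge_pad [([445.5, 200.9], 0.86, 453), ([277.3, 221.7], 0.85, 811)]
top air_console [([383.6, 180.2], 0.8, 4454), ([387.2, 191.3], 0.71, 308)]
top valve_grip [([387.6, 190.6], 0.57, 298), ([299.8, 141.2], 0.54, 642)]
top grease_tub [([296.3, 143.8], 0.71, 671)]
top flanged_bush [([285.5, 189.8], 0.64, 235)]
top ball_bearing [([331.5, 256.1], 0.69, 167)]
top hood_edge [([382.9, 180.9], 0.91, 4481)]
1.2
```

View pics/crop_top.png

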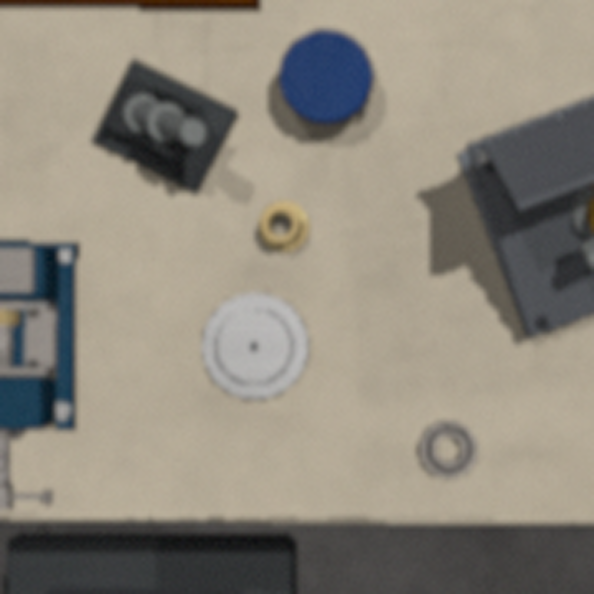

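View pics/crop_scene.png

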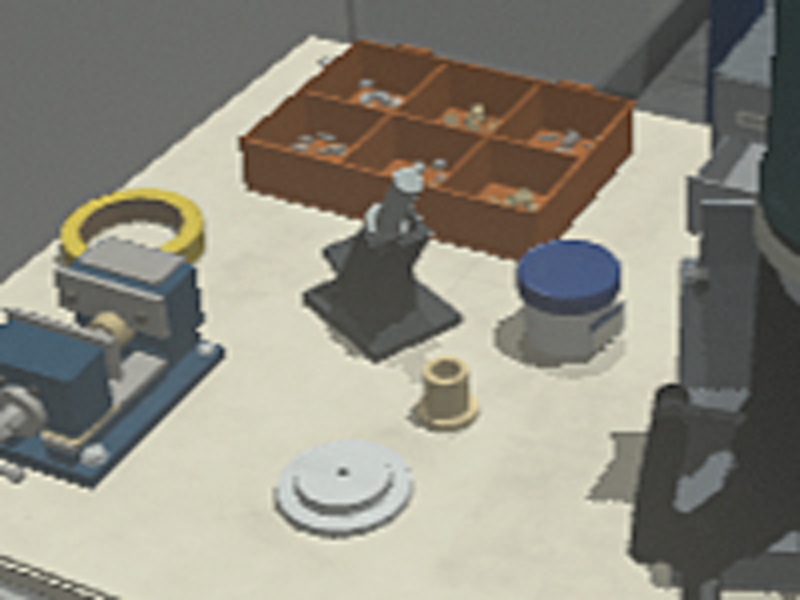

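View pics/crop_cons.png

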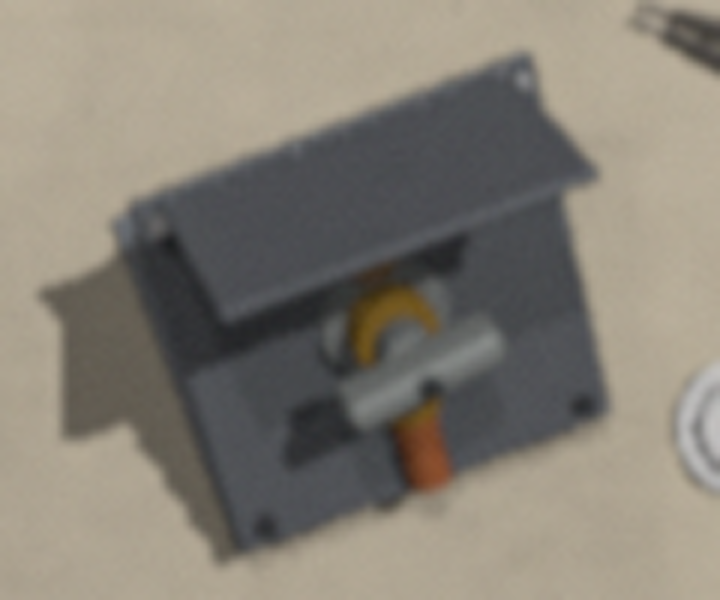

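Run:
```python
from h import *
T=cams.get_calibration("top");S=cams.get_calibration("scene")
ct=lambda x,y:np.array([x/3.3+200-.35,y/3.3+120-.35]); cs=lambda x,y:np.array([x/4+180-.4,y/4+130-.4])
print("pad",tri([(T,ct(254,347)),(S,cs(343,472))]), onz(T,ct(254,347),.014), onz(S,cs(343,472),.014))
a,b=ct(193,132),cs(408,178)
p=tri([(T,a),(S,b)]);print("sp top",p, proj(T,p)-a,proj(S,p)-b)
cor=[(135,60),(238,115),(195,192),(95,140)]
P=np.array([onz(T,ct(*c),.005) for c in cor]);print("rest",P,P.mean(0),np.linalg.norm(np.diff(P,axis=0),axis=1))
e=P[1]-P[0]+P[2]-P[3];print("lean az",np.arctan2(e[1],e[0]))
sc=[(303,298),(377,358),(462,317)]
print([onz(S,cs(*c),.0) for c in sc])
# console : hood edge ends, handle ends
cc=lambda x,y:np.array([x/6+320-.4,y/6+130-.4])
for n,c,z in [("hoodL",(230,315),.15),("hoodR",(597,178),.15),("barL",(355,412),.115),("barR",(495,340),.115),("botL",(235,550),0.01),("botR",(607,405),0.01),("topL",(115,225),.14),("topR",(525,60),.14)]:
    print(n,onz(T,cc(*c),z))
for t,z in[("grease_tub",.052),("flanged_bush",.034),("ball_bearing",.012)]:
    m=np.load(f"m_top_{t}.npy");ys,xs=np.nonzero(m);print(t,onz(T,(xs.mean(),ys.mean()),z))
```

```text
pad [ 0.421553   -0.20772132  0.01259357] [ 0.42122542 -0.20725325  0.014     ] [ 0.42049601 -0.20930655  0.014     ]
sp top [ 0.56770153 -0.17658664  0.12370505] [[ 0.25134565 -0.13166495]] [[-0.2571527  -0.00473286]]
rest [[ 0.63654663 -0.11409865  0.005     ]
 [ 0.59542743 -0.19229869  0.005     ]
 [ 0.53708414 -0.16063765  0.005     ]
 [ 0.57578483 -0.0848137   0.005     ]] [ 0.58621076 -0.13796217  0.005     ] [0.08835177 0.06638042 0.0851294 ]
lean az -2.048921495978174
[array([ 0.57546147, -0.08386873,  0.        ]), array([ 0.53880124, -0.16255849,  0.        ]), array([ 0.60118648, -0.19144015,  0.        ])]
hoodL [ 0.51691428 -0.39622846  0.15      ]
hoodR [ 0.56734733 -0.52820825  0.15      ]
barL [ 0.4838052 -0.4454109  0.115    ]
barR [ 0.51102814 -0.49743495  0.115     ]
botL [ 0.43138497 -0.40876095  0.01      ]
botR [ 0.49196917 -0.56101135  0.01      ]
topL [ 0.5502378  -0.35492729  0.14      ]
topR [ 0.61165946 -0.50403248  0.14      ]
grease_tub [ 0.61538877 -0.26124649  0.052     ]
flanged_bush [ 0.50824248 -0.23086364  0.034     ]
ball_bearing [ 0.34451188 -0.35025908  0.012     ]
```

```bash
cat >> h.py <<'E'
AZ=-2.05; TOP=np.array([.568,-.1765,.1235])
def axis(az=AZ): return np.array([np.sin(np.radians(32))*np.cos(az),np.sin(np.radians(32))*np.sin(az),np.cos(np.radians(32))])
def toolR(z,y):
    z=z/np.linalg.norm(z); y=y-z*(y@z); y/=np.linalg.norm(y); return R.from_matrix(np.c_[np.cross(y,z),y,z])
def delta(p,Rt):
    s=readout.sense(); r0=R.from_quat(s["eef_rot"])
    print("shift mm",np.round((p-s["tcp_pos"])*1e3,1),"turn",np.round((Rt*r0.inv()).as_rotvec(),3),"clock",s["clock"],"q",np.round(s["qpos"],2))
def overlay(n,P,f,box=None,k=1):
    im=cams.get_image(n).copy(); c=cams.get_calibration(n)
    x,y,w,h=box or (0,0,640,400)
    o=cv2.resize(im[y:y+h,x:x+w,::-1],None,fx=k,fy=k,interpolation=cv2.INTER_CUBIC).copy()
    for q in proj(c,P): cv2.circle(o,(int((q[0]+.5-x)*k),int((q[1]+.5-y)*k)),2,(0,0,255),-1)
    cv2.imwrite(f,o)
E
python3 - <<'E'
from h import *
u=axis(); foot=TOP-.11*u; print("foot",foot)
delta(foot+.155*u, toolR(-u,np.array([-np.sin(AZ),np.cos(AZ),0])))
E
```

```text
foot [ 0.59487644 -0.12477465  0.03021471]
shift mm [362.1 369.8 -69.6] turn [ 0.373 -0.433  0.74 ] clock 1.2 q [-1.36  0.36  1.51  0.    1.27 -0.12]
```

Call:
play_rows --series '[[60,[0,0,60],[0,0,0]],[60,[60,60,100],[0.06,-0.07,0.12]],[60,[180,185,100],[0.19,-0.22,0.37]],[60,[360,370,80],[0.373,-0.433,0.74]],[60,[360,370,80],[0.373,-0.433,0.74]],[60,[360,370,80],[0.373,-0.433,0.74]],[60,[360,370,80],[0.373,-0.433,0.74]],[60,[360,370,80],[0.373,-0.433,0.74]],[60,[360,370,80],[0.373,-0.433,0.74]],[60,[360,370,80],[0.373,-0.433,0.74]],[60,[360,370,80],[0.373,-0.433,0.74]],[60,[360,370,40],[0.373,-0.433,0.74]],[60,[360,370,40],[0.373,-0.433,0.74]],[60,[360,370,40],[0.373,-0.433,0.74]],[60,[360,370,40],[0.373,-0.433,0.74]]]'

```text
clock: 3.08
tcp_pos: [0.5553, -0.1985, 0.2727]
eef_rot: [0.822, 0.499, 0.236, -0.142]
wrist_force: [-0.4, 0.3, 0.1]
gripper_width: 0.0598
```

Run:
```python
from h import *
u=axis(); foot=TOP-.11*u
P=[foot+s*u for s in np.linspace(0,.11,12)]
overlay("wrist",P,"pics/w1.png")
im=cams.get_image("wrist");cv2.imwrite("pics/w1raw.png",im[:,:,::-1])
overlay("top",P,"pics/t1.png",(200,110,100,100),6); overlay("scene",P,"pics/s1.png",(240,150,80,80),7)
for n in ("spindle","gauge_pad","sloped_rest"):print(n,[(np.round(np.array(x["at"])*[640,400],1),x["p"]) for x in cams.recognise("wrist",n)])
delta(foot+.155*u, toolR(-u,np.array([-np.sin(AZ),np.cos(AZ),0])))
```

```text
spindle []
gauge_pad [(array([249.5, 338. ]), 0.79)]
sloped_rest [(array([304.4, 216. ]), 0.63)]
shift mm [   2.1   -0.2 -109.9] turn [0.001 0.    0.   ] clock 3.425 q [-0.79  0.37  1.54  0.53  1.44 -0.44]
```

View pics/w1.png

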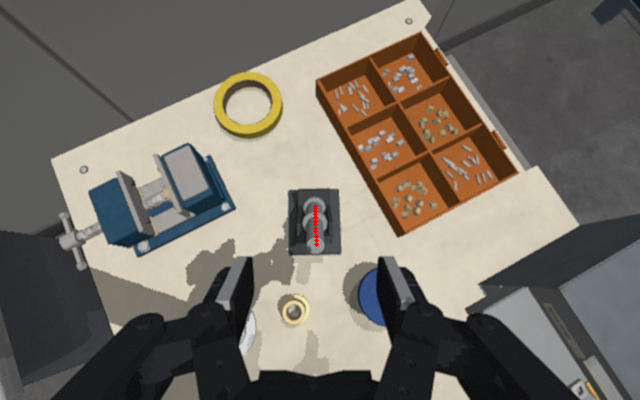

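View pics/t1.png

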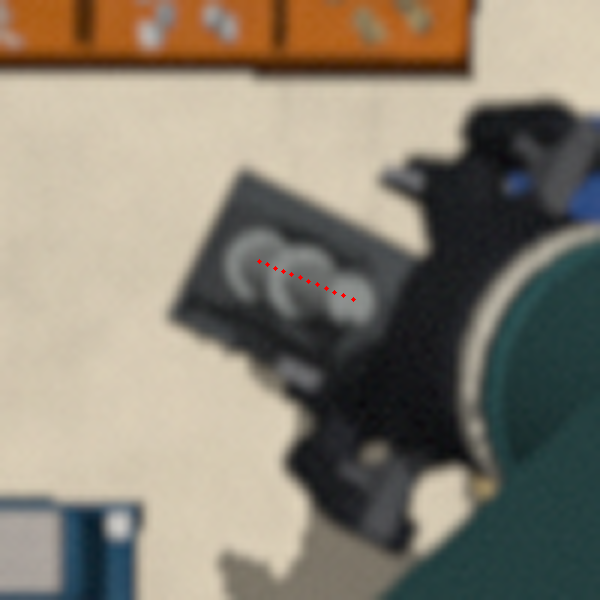

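View pics/s1.png

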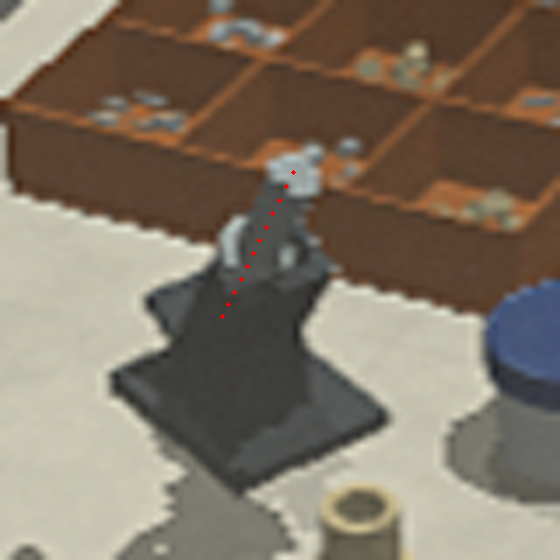

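Run:
```python
from h import *
u=axis(); foot=TOP-.11*u
P=[foot+s*u for s in np.linspace(0,.11,12)]
overlay("wrist",P[:1]+P[-1:],"pics/w2.png",(270,170,90,100),6)
```

```text
(no output)
```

View pics/w2.png

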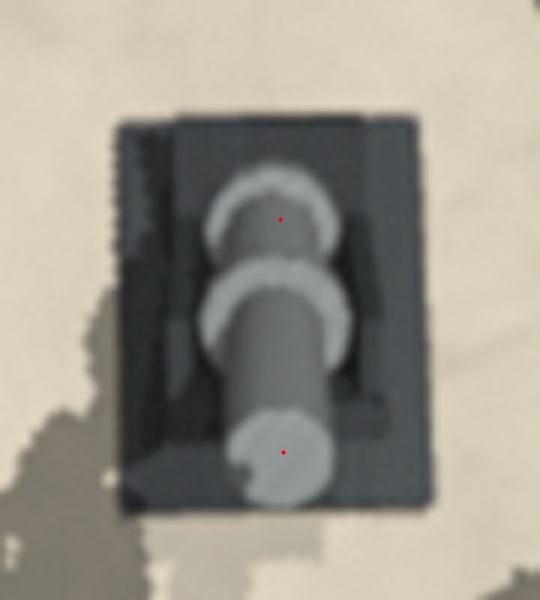

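Run:
```python
from h import *
W=cams.get_calibration("wrist");T=cams.get_calibration("top");S=cams.get_calibration("scene")
cw=lambda x,y:np.array([x/6+270-.5,y/6+170-.5])
def f(v):
    t=v[:3];u=axis(v[3]);g=lambda s:t-(.11-s)*u
    r=[proj(W,g(.11))[0]-cw(281,458),proj(W,g(.057))[0]-cw(276,328),proj(W,g(.008))[0]-cw(272,230),
     (proj(T,g(.11))[0]-[258.1,159.65])*.7,(proj(S,g(.11))[0]-[281.6,174.1])*.7]
    return np.concatenate(r)
s=least_squares(f,[*TOP,AZ]);print(s.x,s.fun.round(2))
```

```text
[ 0.56733015 -0.17693914  0.12496225 -2.02582382] [-0.02 -0.31 -0.04 -0.31  0.03  0.76  0.25 -0.03 -0.16 -0.24]
```

```bash
sed -i 's/^AZ=.*/AZ=-2.03; TOP=np.array([.5673,-.1770,.1248])/' h.py
python3 - <<'E'
from h import *
u=axis(); foot=TOP-.11*u; print(foot,u)
for s in (.155,.07): delta(foot+s*u, toolR(-u,np.array([-np.sin(AZ),np.cos(AZ),0])))
E
```

```text
[ 0.59313663 -0.12474751  0.03151471] [-0.23487846 -0.47502267  0.8480481 ]
shift mm [   1.8   -0.9 -108.5] turn [ 0.   -0.    0.02] clock 3.475 q [-0.79  0.37  1.54  0.53  1.44 -0.44]
shift mm [  21.8   39.5 -180.6] turn [ 0.   -0.    0.02] clock 3.475 q [-0.79  0.37  1.54  0.53  1.44 -0.44]
```

Call:
play_rows --series '[[60,[0,0,-40],[0,0,0.02]],[60,[2,-1,-80],[0,0,0.02]],[60,[2,-1,-108.5],[0,0,0.02]],[60,[2,-1,-108.5],[0,0,0.02]],[60,[7,9,-126.5],[0,0,0.02]],[60,[12,19,-144.5],[0,0,0.02]],[60,[17,29.5,-162.5],[0,0,0.02]],[60,[22,39.5,-180.5],[0,0,0.02]],[60,[22,39.5,-180.5],[0,0,0.02]],[60,[22,39.5,-180.5],[0,0,0.02]]]'

```text
clock: 4.72
tcp_pos: [0.5776, -0.1587, 0.0923]
eef_rot: [0.817, 0.507, 0.234, -0.144]
wrist_force: [0.3, 1.1, -0.7]
gripper_width: 0.0602
```

Run:
```python
from h import *
print(readout.sense()["wrist_force"],readout.sense()["tcp_pos"])
u=axis(); foot=TOP-.11*u
overlay("wrist",[TOP],"pics/w3.png",(160,150,320,250),2.4)
```

```text
[ 0.30388919  1.05063387 -0.71856194] [ 0.57764164 -0.15870646  0.09227761]
```

View pics/w3.png

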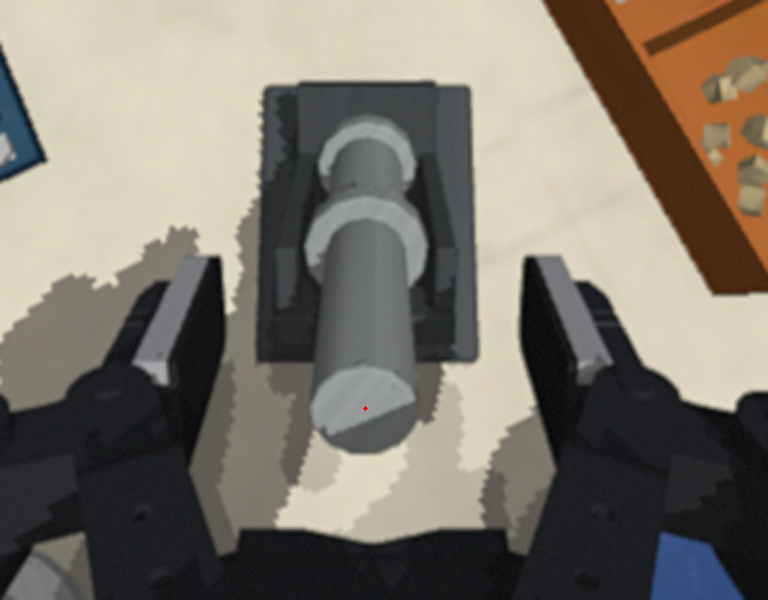

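Wrist view: stem end at about (365,408) in the crop, between the jaws, and the fingers are free of the rest. I'll close.

Call:
play_rows --series '[[30,[0,0,0],[0,0,0]],[30,[0,0,0],[0,0,0]],[10,[0,0,0],[0,0,0]],[10,[0,0,0],[0,0,0]],[10,[0,0,0],[0,0,0]],[10,[0,0,0],[0,0,0]],[10,[0,0,0],[0,0,0]]]' --force 50

```text
clock: 5.65
tcp_pos: [0.5774, -0.159, 0.0927]
eef_rot: [0.817, 0.507, 0.234, -0.144]
wrist_force: [-3.6, -2.7, 5.4]
gripper_width: 0.0164
```

Run:
```python
from h import *
print(readout.sense())
overlay("wrist",[TOP],"pics/w4.png",(160,150,320,250),2.4)
```

```text
{'clock': 5.65, 'qpos': array([-0.71746099,  0.58013498,  1.70452589,  0.61281398,  1.09852519,
       -0.61099577]), 'dq': array([ 0.0004276 ,  0.00064863, -0.00177228,  0.00051898, -0.001309  ,
       -0.00020057]), 'effort': array([ 1.60468195e+00, -5.37805688e+01, -1.75667489e+01,  2.94833288e+00,
        1.15551353e+00, -2.07839208e-02]), 'tcp_pos': array([ 0.57739615, -0.15902454,  0.09268156]), 'eef_rot': array([ 0.81661778,  0.50731961,  0.23440356, -0.14428159]), 'wrist_force': array([-3.58148782, -2.71533005,  5.42563817]), 'moment': array([0.03832501, 0.49532825, 0.22914296]), 'gripper_width': 0.016361064408149564}
```

View pics/w4.png

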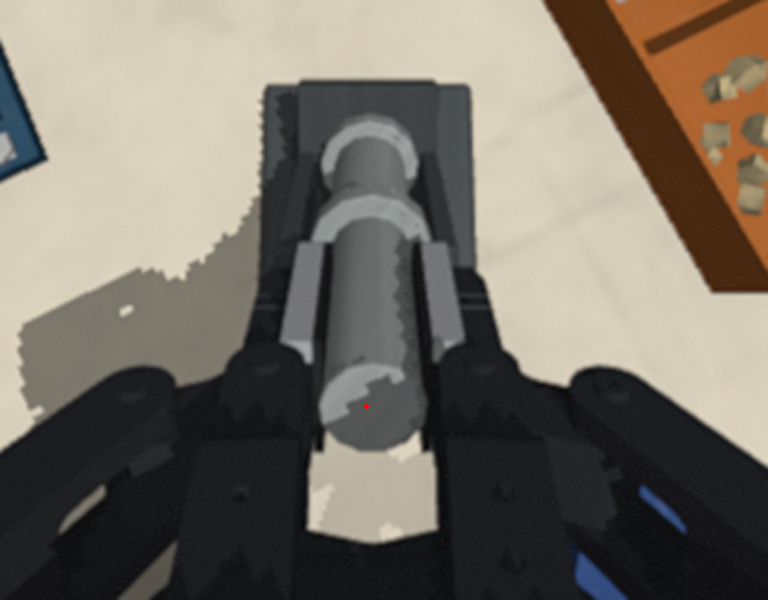

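Call:
play_rows --series '[[10,[-1.2,-2.4,4.2],[0,0,0]],[10,[-2.8,-5.7,10.2],[0,0,0]],[10,[-5.2,-10.5,18.7],[0,0,0]],[10,[-7.5,-15.2,27.1],[0,0,0]],[10,[-9.9,-20,35.6],[0,0,0]],[10,[-12.2,-24.7,44.1],[0,0,0]],[10,[-14.6,-29.5,52.6],[0,0,0]],[10,[-16.9,-34.2,61.1],[0,0,0]],[10,[-18.8,-38,67.8],[0,0,0]],[10,[-21.1,-42.8,76.3],[0,0,0]],[10,[-22,-45,90],[0,0,0]],[10,[-22,-45,100],[0,0,0]],[10,[-22,-45,100],[0,0,0]]]'

```text
clock: 7.32
tcp_pos: [0.5559, -0.2043, 0.1938]
eef_rot: [0.816, 0.508, 0.235, -0.143]
wrist_force: [-0.3, -0.3, -1.5]
gripper_width: 0.0164
```

Run:
```python
from h import *
s=readout.sense();print(s["wrist_force"],s["gripper_width"])
overlay("wrist",[TOP],"pics/w5.png",(160,150,320,250),2.4)
overlay("scene",[TOP],"pics/s5.png",(220,120,130,150),4)
PAD=np.array([.4213,-.2077,.014])
y=np.array([-np.sin(AZ),np.cos(AZ),0])
delta(PAD+[0,0,.07+.06],toolR(np.array([0,0,-1.]),y))
```

```text
[-0.31140958 -0.34138371 -1.45222925] 0.016376251064120502
shift mm [-134.    -3.9  -48.7] turn [-0.499  0.249 -0.001] clock 7.425 q [-0.8   0.46  1.61  0.54  1.32 -0.54]
```

View pics/w5.png

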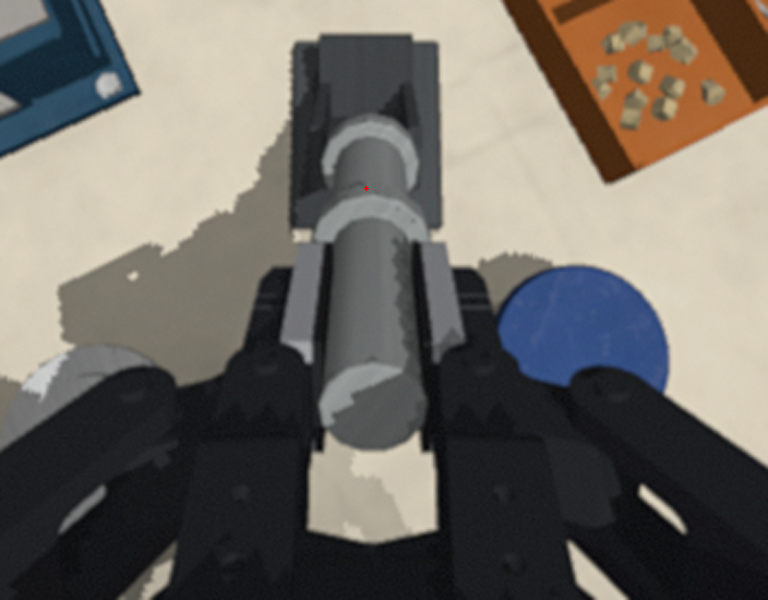

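View pics/s5.png

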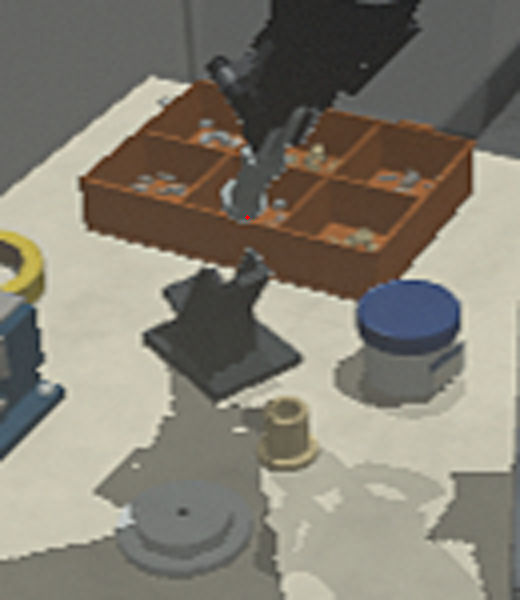

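Run:
```python
from h import *
W=cams.get_calibration("wrist"); s=readout.sense(); Rt=R.from_quat(s["eef_rot"]).as_matrix(); t=s["tcp_pos"]
cw=lambda x,y:np.array([x/2.4+160-.4,y/2.4+150-.4])
obs=[(.11,cw(372,407)),(.057,cw(370,236)),(.008,cw(370,163))]
def pts(v,sv): # v: tool-frame foot offset, tilt
    d=np.array([v[3],v[4],-1]);d/=np.linalg.norm(d)
    return t+Rt@(np.array([v[0],v[1],v[2]])+d*(sv-.07))
f=lambda v:np.concatenate([proj(W,pts(v,a))[0]-o for a,o in obs])
print(f(np.zeros(5)).round(2))
r=least_squares(lambda v:np.r_[f(v),v[2]*300],np.zeros(5));print(r.x.round(4),r.fun.round(2))
```

```text
[0.23 1.93 1.02 6.59 0.99 2.41]
[ 0.0042 -0.0004 -0.0034 -0.0024  0.0062] [-0.06 -0.94  0.18  2.57 -0.12 -1.64 -1.01]
```

Run:
```python
from h import *
W=cams.get_calibration("wrist"); s=readout.sense(); Rt=R.from_quat(s["eef_rot"]).as_matrix(); t=s["tcp_pos"]
cw=lambda x,y:np.array([x/2.4+160-.4,y/2.4+150-.4])
A=np.linspace(0,2*np.pi,180)
def rim(v,sv,rad):
    d=np.array([v[3],v[4],-1]);d/=np.linalg.norm(d)
    e=np.cross(d,[0,1,0]);e/=np.linalg.norm(e);g=np.cross(d,e)
    P=np.array(v[:3])+d*(sv-.07)+rad*(np.outer(np.cos(A),e)+np.outer(np.sin(A),g))
    return proj(W,t+P@Rt.T)
def pred(v):
    top=rim(v,.11,.009); col=np.r_[rim(v,.05,.014),rim(v,.057,.014)]; ft=np.r_[rim(v,0,.014),rim(v,.008,.014)]
    return np.array([top[:,0].min(),top[:,0].max(),top[:,1].max(),top[:,1].min(),col[:,1].min(),ft[:,1].min(),ft[:,0].min(),ft[:,0].max()])
o=np.array([cw(319,0)[0],cw(427,0)[0],cw(0,450)[1],cw(0,362)[1],cw(0,193)[1],cw(0,114)[1],cw(321,0)[0],cw(418,0)[0]])
print((pred(np.zeros(5))-o).round(2))
r=least_squares(lambda v:pred(v)-o,np.zeros(5),x_scale=[.001]*3+[.01]*2,diff_step=1e-4);print(r.x.round(4),r.fun.round(2))
```

```text
[-1.16  0.79  2.92  0.86 -4.57 -0.32  0.89  1.51]
[-0.0047 -0.0003  0.0074 -0.0139  0.0091] [ 0.57 -0.57 -0.01  0.82 -2.37  1.54  0.43 -0.43]
```

Call:
play_rows --series '[[10,[-14,0,5],[-0.05,0.025,0]],[10,[-35,-1,5],[-0.12,0.06,0]],[10,[-60,-2,5],[-0.2,0.1,0]],[10,[-85,-3,5],[-0.29,0.145,0]],[10,[-110,-3.5,0],[-0.38,0.19,0]],[10,[-125,-4,-10],[-0.45,0.225,0]],[10,[-134,-4,-25],[-0.499,0.249,-0.001]],[10,[-134,-4,-40],[-0.499,0.249,-0.001]],[10,[-134,-4,-48],[-0.499,0.249,-0.001]],[10,[-134,-4,-48],[-0.499,0.249,-0.001]],[10,[-134,-4,-48],[-0.499,0.249,-0.001]]]'

```text
clock: 8.8
tcp_pos: [0.4216, -0.2081, 0.145]
eef_rot: [0.85, 0.527, 0.0, 0.0]
wrist_force: [1.2, 0.1, -2.2]
gripper_width: 0.0164
```

Run:
```python
from h import *
PAD=np.array([.4213,-.2077,.014])
s=readout.sense();print(s["qpos"])
t=s["tcp_pos"]
L=[t+[0,0,z] for z in (-.07,-.013,.04)]
ring=[PAD+[.028*np.cos(a),.028*np.sin(a),0] for a in np.linspace(0,6.28,16)]+[PAD]
overlay("scene",L+ring,"pics/s6.png",(200,170,130,130),5)
overlay("wrist",L+ring,"pics/w6.png",(160,150,320,250),2.4)
overlay("top",ring,"pics/t6.png",(220,160,120,120),5)
delta(PAD+[0,0,.07],toolR(np.array([0,0,-1.]),np.array([-np.sin(AZ),np.cos(AZ),0])))
```

```text
[-6.05664469e-01  2.79992324e-01  1.88643098e+00  9.82902111e-05
  9.74458414e-01 -1.45727551e-01]
shift mm [ -0.3   0.5 -61.1] turn [0.001 0.001 0.001] clock 8.95 q [-0.61  0.28  1.89 -0.    0.97 -0.15]
```

View pics/s6.png

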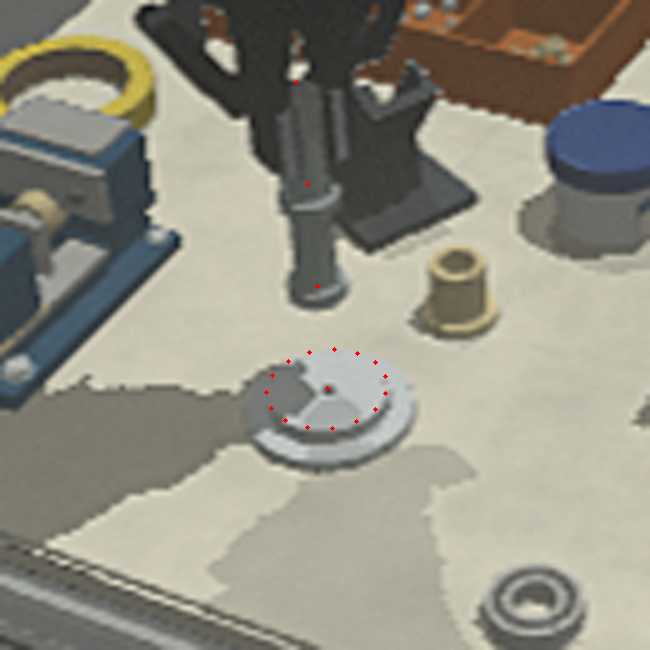

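View pics/w6.png

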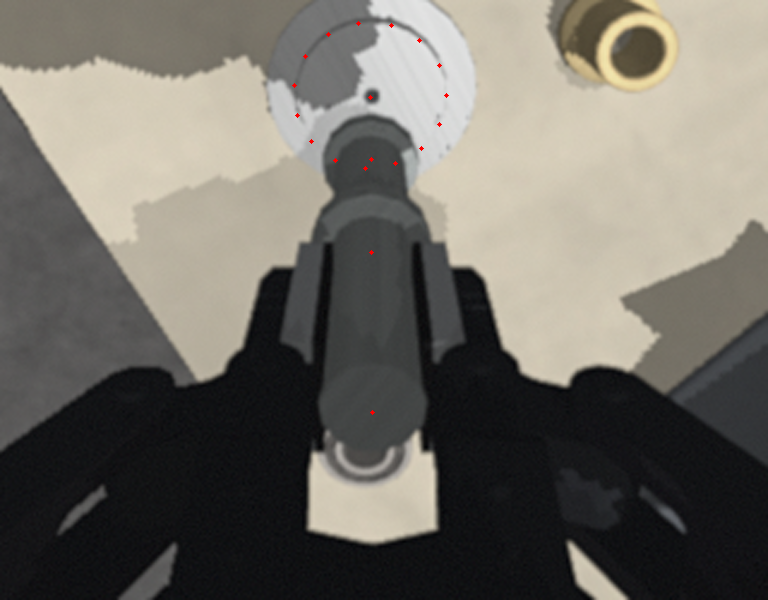

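View pics/t6.png

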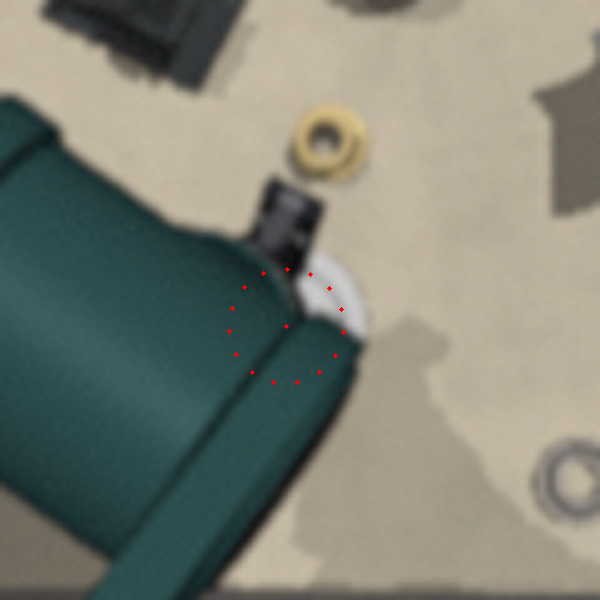

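Predicted pad centre and ring fall on the real ones in scene (328,389) and wrist (372,97); the spindle hangs upright above it. Lowering it now.

Call:
play_rows --series '[[10,[0,0.5,-10],[0,0,0]],[10,[0,0.5,-25],[0,0,0]],[10,[0,0.5,-38],[0,0,0]],[10,[0,0.5,-46],[0,0,0]],[10,[0,0.5,-50],[0,0,0]],[10,[0,0.5,-53],[0,0,0]],[10,[0,0.5,-53],[0,0,0]],[10,[0,0.5,-53],[0,0,0]]]'

```text
clock: 9.95
tcp_pos: [0.4219, -0.2078, 0.0924]
eef_rot: [0.85, 0.527, 0.0, 0.001]
wrist_force: [0.1, 0.5, -2.2]
gripper_width: 0.0162
```

Call:
play_rows --series '[[10,[0,0,-1],[0,0,0]],[10,[0,0,-2],[0,0,0]],[10,[0,0,-3],[0,0,0]],[10,[0,0,-4],[0,0,0]],[10,[0,0,-4],[0,0,0]]]'

```text
clock: 10.58
tcp_pos: [0.4218, -0.2078, 0.0883]
eef_rot: [0.85, 0.527, 0.0, 0.001]
wrist_force: [0.4, -0.8, -2.2]
gripper_width: 0.0162
```

Run:
```python
from h import *
s=readout.sense();print(s["wrist_force"],s["moment"],s["tcp_pos"])
overlay("scene",[],"pics/s7.png",(230,180,80,80),7) if 0 else None
im=cams.get_image("scene")[180:260,230:310,::-1];cv2.imwrite("pics/s7.png",cv2.resize(im,None,fx=7,fy=7,interpolation=cv2.INTER_CUBIC))
```

```text
[ 0.39149179 -0.78268706 -2.20385386] [0.03155383 0.01971956 0.00816129] [ 0.42181679 -0.207764    0.08827823]
```

View pics/s7.png

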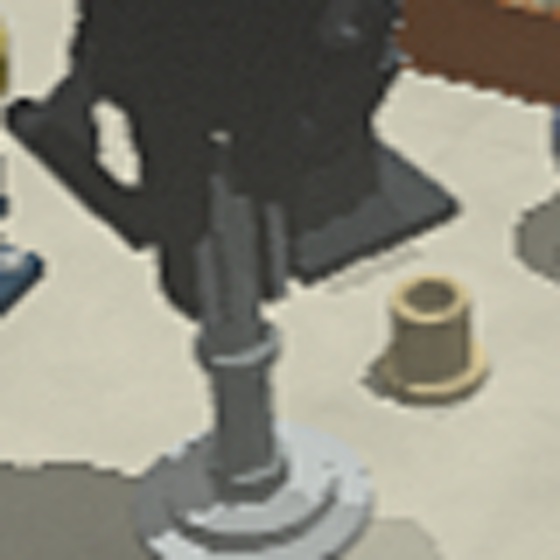

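Close above the pad (no contact force yet). Going on in small steps.

Call:
play_rows --series '[[10,[0,0,-0.7],[0,0,0]],[10,[0,0,-1.4],[0,0,0]],[10,[0,0,-2],[0,0,0]],[10,[0,0,-2],[0,0,0]]]'

```text
clock: 11.12
tcp_pos: [0.4218, -0.2078, 0.0863]
eef_rot: [0.85, 0.527, 0.0, 0.001]
wrist_force: [-0.5, -0.6, -3.0]
gripper_width: 0.016
```

Call:
play_rows --series '[[10,[0,0,-0.6],[0,0,0]],[10,[0,0,-1.2],[0,0,0]],[10,[0,0,-1.2],[0,0,0]]]'

```text
clock: 11.5
tcp_pos: [0.4219, -0.2078, 0.0854]
eef_rot: [0.85, 0.527, 0.0, 0.001]
wrist_force: [-0.8, 0.9, 3.9]
gripper_width: 0.0168
```

Contact (Fz −2.2 → +3.9 N). Releasing in small steps.

Call:
play_rows --series '[[16,[0,0,0.3],[0,0,0]],[17,[0,0,0.3],[0,0,0]],[18,[0,0,0.3],[0,0,0]],[19,[0,0,0.3],[0,0,0]],[21,[0,0,0.3],[0,0,0]],[26,[0,0,0.3],[0,0,0]],[34,[0,0,0.3],[0,0,0]],[44,[0,0,0.3],[0,0,0]],[44,[0,0,0.3],[0,0,0]]]' --force 20

```text
clock: 12.62
tcp_pos: [0.4219, -0.2078, 0.0857]
eef_rot: [0.85, 0.527, 0.0, 0.001]
wrist_force: [-0.0, -0.5, -0.5]
gripper_width: 0.0441
```

Run:
```python
from h import *
s=readout.sense();print(s["wrist_force"],s["moment"],s["tcp_pos"],s["gripper_width"])
im=cams.get_image("scene")[180:260,230:310,::-1];cv2.imwrite("pics/s8.png",cv2.resize(im,None,fx=7,fy=7,interpolation=cv2.INTER_CUBIC))
im=cams.get_image("wrist")[150:,160:480,::-1];cv2.imwrite("pics/w8.png",cv2.resize(im,None,fx=2,fy=2,interpolation=cv2.INTER_CUBIC))
```

```text
[-0.02488886 -0.45213732 -0.48085086] [-0.05037252 -0.02629541 -0.06782528] [ 0.42191072 -0.20779857  0.08568072] 0.044101171479895784
```

View pics/s8.png

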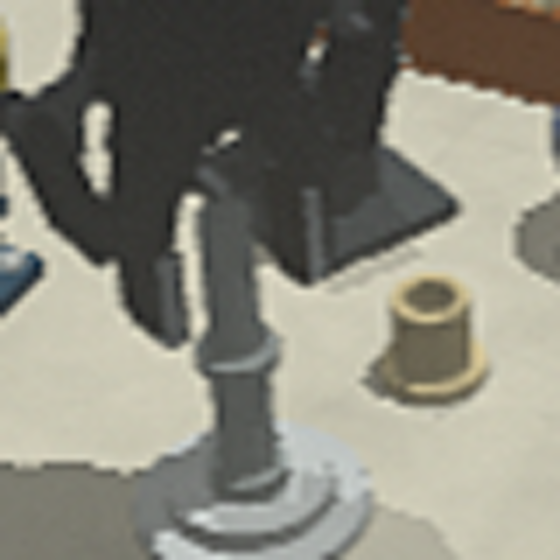

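View pics/w8.png

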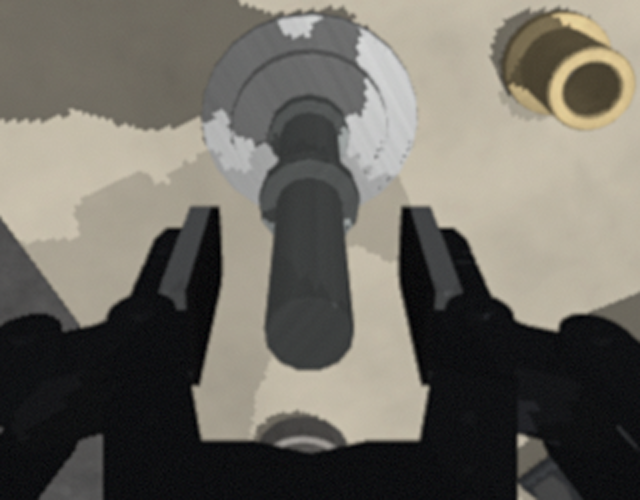

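The spindle stands free, centred on the pad (wrist: foot at about (310,115) within the ring). Retreating straight up.

Call:
play_rows --series '[[44,[0,0,8],[0,0,0]],[44,[0,0,25],[0,0,0]],[44,[0,0,50],[0,0,0]],[44,[0,0,90],[0,0,0]],[44,[0,0,140],[0,0,0]],[44,[0,0,190],[0,0,0]],[44,[0,-30,220],[0,0,0]],[44,[-10,-80,220],[0,0,0]],[44,[-20,-140,220],[0,0,0]],[44,[-20,-140,220],[0,0,0]],[44,[-20,-140,220],[0,0,0]]]'

```text
clock: 14.1
tcp_pos: [0.4015, -0.3473, 0.3057]
eef_rot: [0.85, 0.527, 0.001, 0.0]
wrist_force: [0.5, -0.3, 0.2]
gripper_width: 0.0439
```

Run:
```python
from h import *
print(readout.sense()["qpos"])
im=cams.get_image("scene")[130:310,220:460,::-1];cv2.imwrite("pics/s9.png",cv2.resize(im,None,fx=3.2,fy=3.2,interpolation=cv2.INTER_CUBIC))
im=cams.get_image("wrist")[:,:,::-1];cv2.imwrite("pics/w9.png",im)
for n in("valve_grip","air_console"):print(n,[(np.round(np.array(x["at"])*[640,400],1),x["p"]) for x in cams.recognise("wrist",n)])
```

```text
[-8.43993075e-01  1.96443320e-01  1.55287292e+00  9.96845423e-04
  1.39138265e+00 -3.83232303e-01]
valve_grip [(array([439.1, 232.5]), 0.8)]
air_console [(array([451.8, 195.1]), 0.81)]
```

View pics/s9.png

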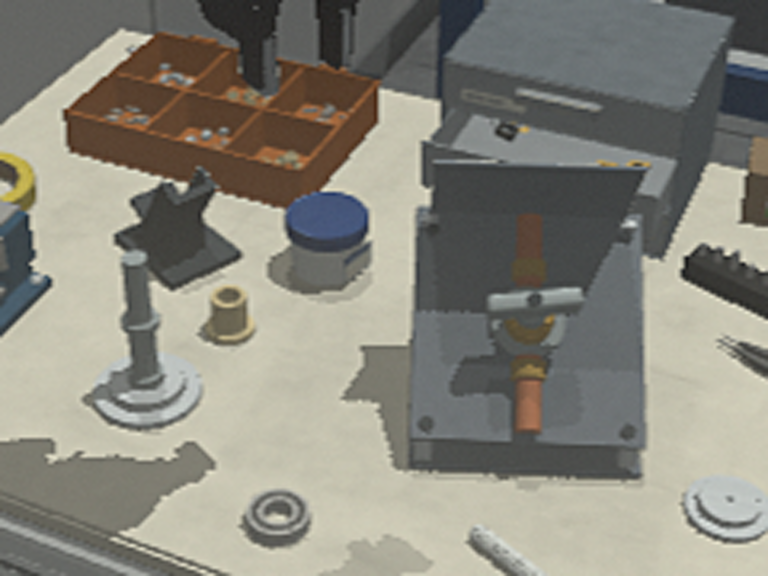

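View pics/w9.png

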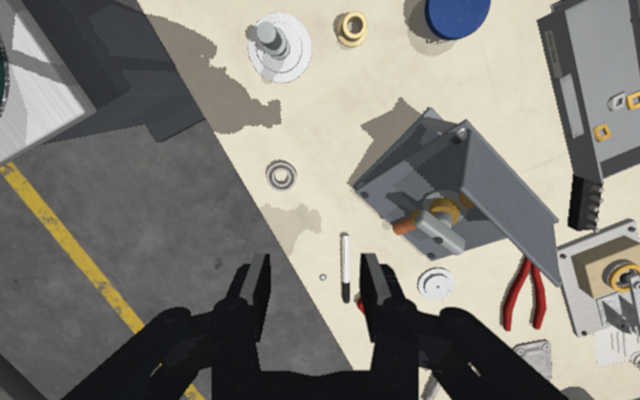

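```bash
cat >> h.py <<'E'
t35=np.radians(35); 
def cons(v):
    x,y,psi,a=v[:4]
    Rz=R.from_euler("z",psi).as_matrix()
    n=Rz@[-np.sin(t35),0,np.cos(t35)]; m=Rz@[np.cos(t35),0,np.sin(t35)]; yc=Rz@[0,1,0]
    c=np.array([x,y,.078]); b=c+a*m
    return c,b,n,m,yc
def feats(v):
    c,b,n,m,yc=cons(v); th=v[4]; d=np.cos(th)*yc+np.sin(th)*m   # bar dir
    return dict(hL=b+.079*m+.09*n+.07*yc,hR=b+.079*m+.09*n-.07*yc,dot=b+.056*n,bL=b+.056*n+.032*d,bR=b+.056*n-.032*d,
      pL=c-.085*m+.08*yc,pR=c-.085*m-.08*yc)
E
python3 - <<'E'
from h import *
T=cams.get_calibration("top");S=cams.get_calibration("scene")
cs=lambda x,y:np.array([x/3.2+220-.35,y/3.2+130-.35]);cc=lambda x,y:np.array([x/6+320-.4,y/6+130-.4])
O=[(S,"hL",cs(433,164)),(S,"hR",cs(647,168)),(S,"dot",cs(535,299)),(S,"bL",cs(489,302)),(S,"bR",cs(583,295)),(S,"pL",cs(412,442)),(S,"pR",cs(643,442)),
(T,"hL",cc(230,317)),(T,"hR",cc(597,180)),(T,"dot",cc(432,388)),(T,"bL",cc(355,412)),(T,"bR",cc(500,342)),(T,"pL",cc(240,550)),(T,"pR",cc(608,405))]
def f(v):
    F=feats(v);return np.concatenate([proj(c,F[k])[0]-o for c,k,o in O])
r=least_squares(f,[.53,-.46,.37,0,.05],loss="soft_l1")
print(r.x.round(4)); [print(k,x) for (_,k,_),x in zip(O,f(r.x).reshape(-1,2).round(1))]
np.save("cons.npy",r.x)
F=feats(r.x); overlay("scene",list(F.values()),"pics/s10.png",(330,160,110,130),4.6)
overlay("wrist",list(F.values()),"pics/w10.png",(340,90,240,190),3.3)
c,b,n,m,yc=cons(r.x);print("base",b,"n",n)
E
```

```text
[ 0.5263 -0.4596  0.3782 -0.0031 -0.1154]
hL [-0.1 -0.1]
hR [0.1 0.6]
dot [-0.1 -0.5]
bL [-0.9 -0.3]
bR [ 0.  -0.5]
pL [-1. -3.]
pR [ 1.  -0.2]
hL [-1.1  1.2]
hR [ 0.9 -0.6]
dot [-0.3 -0.7]
bL [-0.4  1.8]
bR [1.4 0.5]
pL [ 0.7 -0.2]
pR [ 0.9 -0. ]
base [ 0.52395912 -0.46056047  0.07620087] n [-0.53305036 -0.21177168  0.81915204]
```

View pics/s10.png

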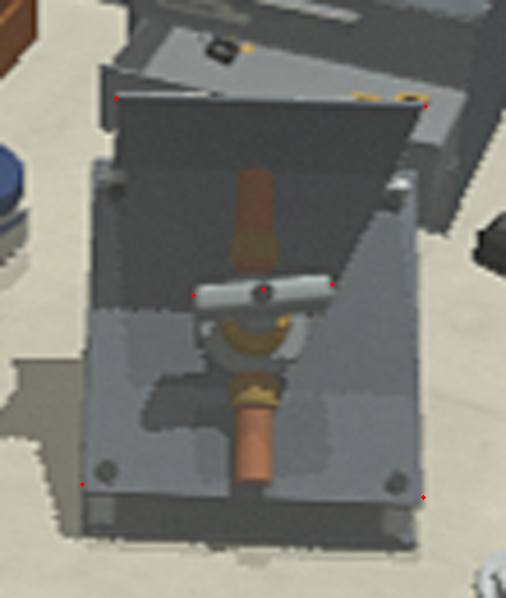

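View pics/w10.png

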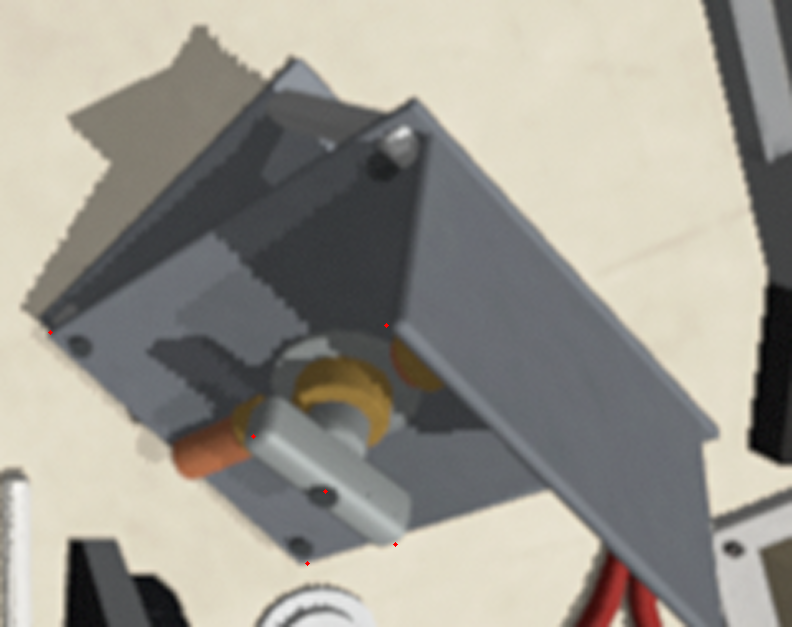

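Run:
```python
from h import *
v=np.load("cons.npy"); c,b,n,m,yc=cons(v); th=.115
e=np.cos(th)*m+np.sin(th)*yc   # perpendicular to bar dir cos*yc - sin*m
for sg in(-1,1):
    Rt=toolR(-n,sg*e); 
    delta(b+.167*n,Rt)
print((R.from_quat(readout.sense()["eef_rot"])).as_matrix().round(3), np.round(b+.037*n,4))
```

```text
shift mm [  32.8 -149.1  -92.8] turn [ 0.747 -0.073 -2.108] clock 14.4 q [-0.84  0.2   1.55  0.    1.39 -0.38]
shift mm [  32.8 -149.1  -92.8] turn [-0.062 -0.629  0.921] clock 14.4 q [-0.84  0.2   1.55  0.    1.39 -0.38]
[[ 0.443  0.897  0.002]
 [ 0.897 -0.443 -0.001]
 [-0.     0.002 -1.   ]] [ 0.5042 -0.4684  0.1065]
```

Call:
play_rows --series '[[44,[0,-30,20],[0.12,-0.01,-0.34]],[44,[5,-60,20],[0.24,-0.02,-0.68]],[44,[10,-90,10],[0.36,-0.035,-1.02]],[44,[15,-110,0],[0.48,-0.047,-1.36]],[44,[20,-130,-10],[0.6,-0.06,-1.7]],[44,[33,-149,-30],[0.747,-0.073,-2.108]],[44,[33,-149,-30],[0.747,-0.073,-2.108]],[44,[33,-149,-30],[0.747,-0.073,-2.108]],[44,[33,-149,-30],[0.747,-0.073,-2.108]],[44,[33,-149,-30],[0.747,-0.073,-2.108]],[44,[33,-149,-30],[0.747,-0.073,-2.108]],[44,[33,-149,-30],[0.747,-0.073,-2.108]],[44,[33,-149,-30],[0.747,-0.073,-2.108]],[44,[33,-149,-60],[0.747,-0.073,-2.108]],[44,[33,-149,-93],[0.747,-0.073,-2.108]],[44,[33,-149,-93],[0.747,-0.073,-2.108]],[44,[33,-149,-93],[0.747,-0.073,-2.108]]]'

```text
clock: 16.52
tcp_pos: [0.4359, -0.4963, 0.214]
eef_rot: [0.819, -0.488, 0.183, -0.239]
wrist_force: [-0.1, -0.6, 0.5]
gripper_width: 0.0434
```

Run:
```python
from h import *
v=np.load("cons.npy"); v[4]=-.115; c,b,n,m,yc=cons(v); th=.115
e=np.cos(th)*m+np.sin(th)*yc
F=feats(v); 
d=np.cos(th)*yc-np.sin(th)*m
P=[b+.056*n+i*.032*d+j*.007*e for i in(-1,1) for j in(-1,1)]
overlay("wrist",P+[F["dot"],F["hL"],F["hR"]],"pics/w11.png",(100,100,440,300),1.8)
delta(b+.037*n,toolR(-n,-e))
```

```text
shift mm [  68.4   28.3 -107.9] turn [ 0.002  0.001 -0.001] clock 16.575 q [-1.29  0.47  1.55  0.64  1.26  1.1 ]
```

View pics/w11.png

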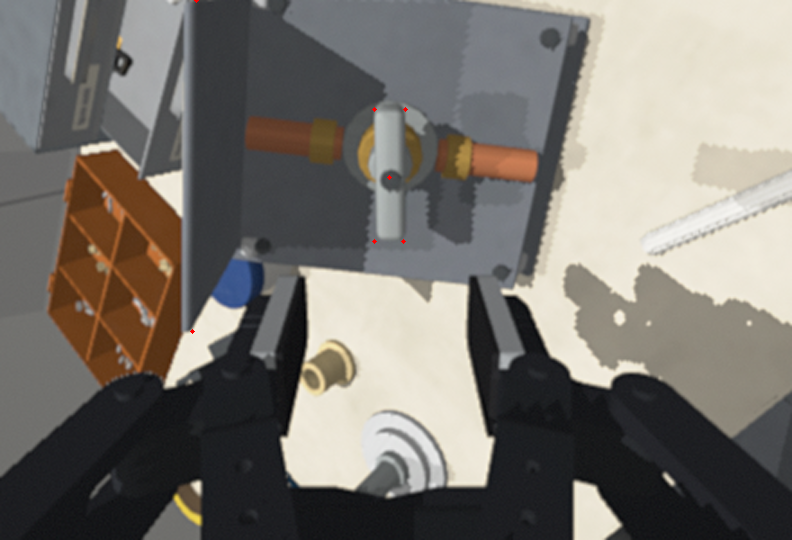

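The overlay falls on the bar and hood edge within about 1 px; the jaws straddle the bar. Approaching along the valve axis.

Call:
play_rows --series '[[44,[8,3.3,-12.6],[0.002,0.001,-0.001]],[44,[19,7.9,-30],[0.002,0.001,-0.001]],[44,[30,12.4,-47.3],[0.002,0.001,-0.001]],[44,[41,17,-64.7],[0.002,0.001,-0.001]],[44,[50,20.7,-78.9],[0.002,0.001,-0.001]],[44,[57,23.6,-90],[0.002,0.001,-0.001]],[44,[62,25.7,-98],[0.002,0.001,-0.001]],[44,[66,27.3,-104],[0.002,0.001,-0.001]],[44,[68.4,28.3,-107.9],[0.002,0.001,-0.001]],[44,[68.4,28.3,-107.9],[0.002,0.001,-0.001]],[44,[68.4,28.3,-107.9],[0.002,0.001,-0.001]]]'

```text
clock: 17.95
tcp_pos: [0.5042, -0.4687, 0.1068]
eef_rot: [0.819, -0.489, 0.183, -0.238]
wrist_force: [0.7, -1.0, 0.5]
gripper_width: 0.0438
```

Run:
```python
from h import *
im=cams.get_image("wrist")[100:,100:540,::-1];cv2.imwrite("pics/w12.png",cv2.resize(im,None,fx=1.8,fy=1.8,interpolation=cv2.INTER_CUBIC))
print(readout.sense()["wrist_force"])
v=np.load("cons.npy");c,b,n,m,yc=cons(v); th=.115
delta(b+.037*n,toolR(-n,-(np.cos(th)*m+np.sin(th)*yc)))
```

```text
[-0.16342378 -0.3421568  -0.81840079]
shift mm [ 0.   0.3 -0.4] turn [ 0.001  0.001 -0.   ] clock 18.0 q [-1.17  0.61  1.62  0.73  1.03  1.05]
```

View pics/w12.png

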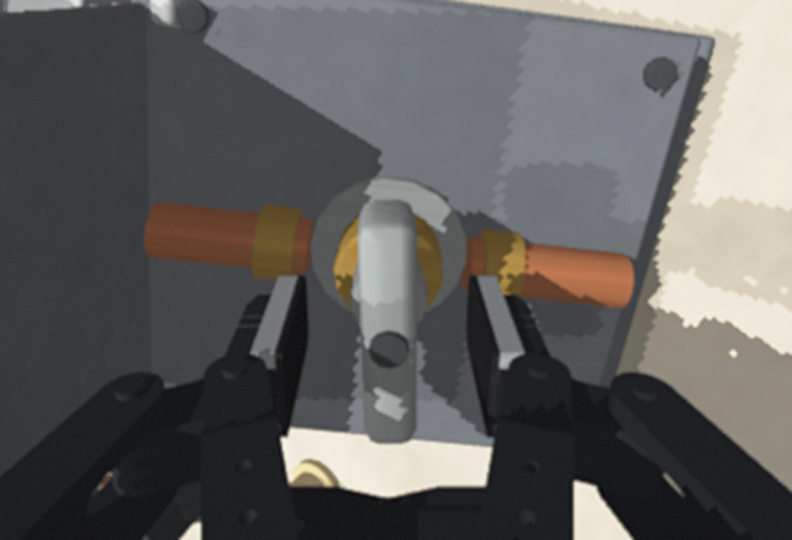

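Call:
play_rows --series '[[25,[0,0,0],[0,0,0]],[8,[0,0,0],[0,0,0]],[8,[0,0,0],[0,0,0]],[8,[0,0,0],[0,0,0]],[8,[0,0,0],[0,0,0]],[8,[0,0,0],[0,0,0]]]' --force 60

```text
clock: 18.75
tcp_pos: [0.5036, -0.4694, 0.1078]
eef_rot: [0.819, -0.489, 0.184, -0.238]
wrist_force: [-6.1, -0.2, 4.4]
gripper_width: 0.0128
```

Run:
```python
from h import *
s=readout.sense();print(s["wrist_force"],s["moment"],s["tcp_pos"])
im=cams.get_image("wrist")[100:,100:540,::-1];cv2.imwrite("pics/w13.png",cv2.resize(im,None,fx=1.8,fy=1.8,interpolation=cv2.INTER_CUBIC))
v=np.load("cons.npy");c,b,n,m,yc=cons(v)
for a in np.arange(.15,1.56,.15): print((n*a).round(3))
print((n*1.456).round(3))
```

```text
[-6.08695115 -0.17644394  4.35678922] [0.10118488 0.27113995 0.38993822] [ 0.50361285 -0.4693832   0.10776564]
[-0.08  -0.032  0.123]
[-0.16  -0.064  0.246]
[-0.24  -0.095  0.369]
[-0.32  -0.127  0.491]
[-0.4   -0.159  0.614]
[-0.48  -0.191  0.737]
[-0.56  -0.222  0.86 ]
[-0.64  -0.254  0.983]
[-0.72  -0.286  1.106]
[-0.8   -0.318  1.229]
[-0.776 -0.308  1.193]
```

View pics/w13.png

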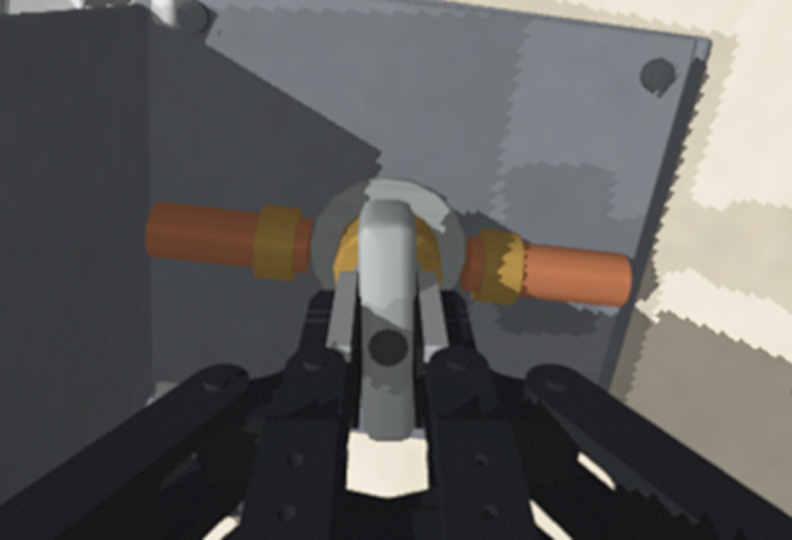

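Call:
play_rows --series '[[8,[0,0,0],[-0.02,-0.008,0.031]],[8,[0,0,0],[-0.053,-0.021,0.082]],[8,[0,0,0],[-0.107,-0.042,0.164]],[8,[0,0,0],[-0.16,-0.064,0.246]],[8,[0,0,0],[-0.213,-0.085,0.328]],[8,[0,0,0],[-0.267,-0.106,0.41]],[8,[0,0,0],[-0.32,-0.127,0.491]],[8,[0,0,0],[-0.373,-0.148,0.573]],[8,[0,0,0],[-0.4,-0.159,0.614]],[8,[0,0,0],[-0.4,-0.159,0.614]]]'

```text
clock: 20.05
tcp_pos: [0.5038, -0.4689, 0.1081]
eef_rot: [0.941, -0.155, 0.259, -0.155]
wrist_force: [1.3, 1.5, 1.9]
gripper_width: 0.0129
```

Run:
```python
from h import *
s=readout.sense();print(s["wrist_force"],s["moment"],s["tcp_pos"],s["gripper_width"])
im=cams.get_image("wrist")[100:,100:540,::-1];cv2.imwrite("pics/w14.png",cv2.resize(im,None,fx=1.8,fy=1.8,interpolation=cv2.INTER_CUBIC))
v=np.load("cons.npy");c,b,n,m,yc=cons(v);Rm=R.from_quat(s["eef_rot"]).as_matrix()
y=-Rm[:,1]; print("handle angle by tool",np.arctan2(y@yc,y@m),"align",Rm[:,2]@-n, "lateral",(s["tcp_pos"]-b)@np.c_[m,yc,n],"mom n",s["moment"]@n)
```

```text
[1.25326481 1.46012294 1.85003399] [ 0.20485166 -0.00233698  0.31386053] [ 0.50383206 -0.46891214  0.10812994] 0.012919669553587261
handle angle by tool 0.8662659337033455 align 0.9999971645742665 lateral [ 0.00046565 -0.00033042  0.03865215] mom n 0.14839814975618418
```

View pics/w14.png

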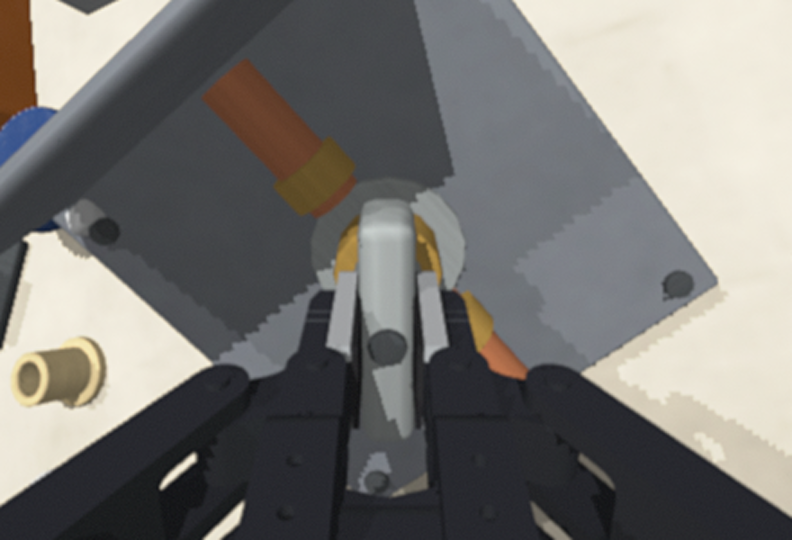

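The handle is turning with the grip (0.87 rad). Continuing.

Call:
play_rows --series '[[8,[0,0,0],[-0.03,-0.012,0.046]],[8,[0,0,0],[-0.08,-0.032,0.123]],[8,[0,0,0],[-0.133,-0.053,0.205]],[8,[0,0,0],[-0.187,-0.074,0.287]],[8,[0,0,0],[-0.24,-0.095,0.369]],[8,[0,0,0],[-0.293,-0.116,0.45]],[8,[0,0,0],[-0.336,-0.133,0.516]],[8,[0,0,0],[-0.362,-0.144,0.557]],[8,[0,0,0],[-0.362,-0.144,0.557]]]'

```text
clock: 21.22
tcp_pos: [0.5037, -0.4683, 0.1082]
eef_rot: [0.939, 0.167, 0.296, -0.062]
wrist_force: [-0.3, 4.1, 2.9]
gripper_width: 0.0127
```

```bash
cat > chk.py <<'E'
from h import *
s=readout.sense();print(s["wrist_force"],s["moment"],s["tcp_pos"],s["gripper_width"],s["clock"])
v=np.load("cons.npy");c,b,n,m,yc=cons(v);Rm=R.from_quat(s["eef_rot"]).as_matrix()
y=-Rm[:,1]; print("handle angle by tool",np.arctan2(y@yc,y@m),"align",Rm[:,2]@-n, "lateral",(s["tcp_pos"]-b)@np.c_[m,yc,n],"mom n",s["moment"]@n,"q6",s["qpos"][5])
E
python3 chk.py
```

```text
[-0.32595527  4.14546621  2.93167169] [0.30197246 0.18423122 0.3158426 ] [ 0.5037247  -0.468279    0.10820201] 0.012681451217304714 21.225
handle angle by tool 1.544535828014571 align 0.9999949792860824 lateral [0.00061674 0.00029763 0.03863433] mom n 0.05874162898776445 q6 -0.38086222544685844
```

Call:
play_rows --series '[[8,[0,0,0],[-0.016,-0.006,0.025]],[8,[0,0,0],[-0.032,-0.013,0.049]],[8,[0,0,0],[-0.032,-0.013,0.049]],[8,[0,0,0],[-0.032,-0.013,0.049]]]'

```text
clock: 21.72
tcp_pos: [0.5041, -0.4682, 0.1087]
eef_rot: [0.933, 0.195, 0.298, -0.053]
wrist_force: [0.3, 3.3, 5.9]
gripper_width: 0.0128
```

```bash
python3 chk.py
```

```text
[0.32765783 3.32544078 5.89642167] [ 0.6911518  -0.43661493 -0.33435109] [ 0.50409042 -0.46824169  0.10865681] 0.012794616165278917 21.725
handle angle by tool 1.6044040662440922 align 0.999992082295132 lateral [0.0011673  0.00019728 0.03880403] mom n -0.5498404114090354 q6 -0.44101893964725325
```

The axial moment jumped from +0.06 to −0.55 N m, so it is against the stop. One more nudge to confirm.

Call:
play_rows --series '[[8,[0,0,0],[-0.016,-0.006,0.025]],[8,[0,0,0],[-0.032,-0.013,0.049]],[8,[0,0,0],[-0.032,-0.013,0.049]],[8,[0,0,0],[-0.032,-0.013,0.049]]]'

```text
clock: 22.22
tcp_pos: [0.5041, -0.4683, 0.1088]
eef_rot: [0.927, 0.222, 0.3, -0.044]
wrist_force: [0.3, 2.5, 4.6]
gripper_width: 0.0127
```

```bash
python3 chk.py
python3 - <<'E'
from h import *
im=cams.get_image("wrist")[100:,100:540,::-1];cv2.imwrite("pics/w15.png",cv2.resize(im,None,fx=1.8,fy=1.8,interpolation=cv2.INTER_CUBIC))
E
```

```text
[0.28067754 2.52246265 4.62531705] [ 1.31043798  0.04046907 -1.39523752] [ 0.50407189 -0.4682823   0.10875362] 0.012717357419999463 22.225
handle angle by tool 1.6629399648602863 align 0.9999887179106288 lateral [0.00119644 0.00016637 0.03890181] mom n -1.8500113086949257 q6 -0.5007365942788711
```

View pics/w15.png

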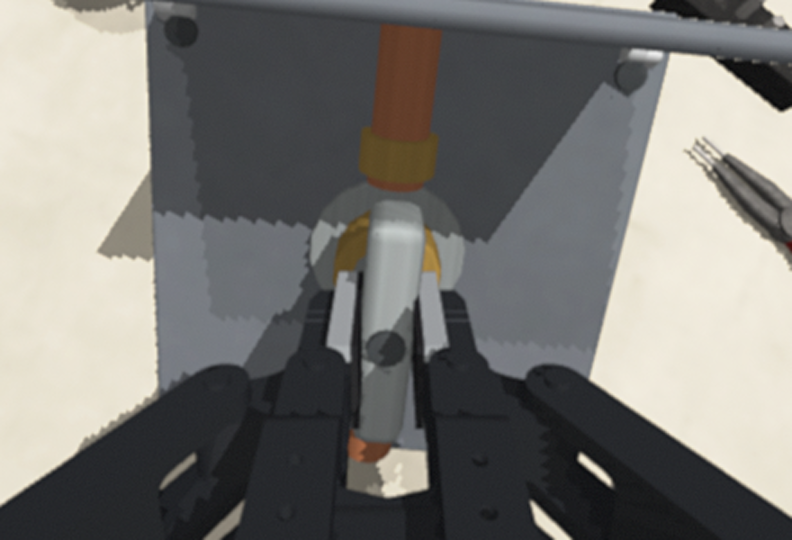

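Home against the stop: moment −1.85 N m, the bar stays in line with the pipe while the tool overtravels slightly. Releasing and backing out along the axis.

Call:
play_rows --series '[[20,[0,0,0],[0,0,0]],[44,[0,0,0],[0,0,0]],[44,[0,0,0],[0,0,0]],[44,[0,0,0],[0,0,0]],[44,[-3,-1.2,4.5],[0,0,0]],[44,[-10,-4,15.4],[0,0,0]],[44,[-20,-7.9,30.7],[0,0,0]],[44,[-32,-12.7,49.2],[0,0,0]],[44,[-48,-19,73.7],[0,0,0]],[44,[-64,-25.4,98.3],[0,0,0]],[44,[-80,-31.8,123],[0,0,0]],[44,[-90,-35.8,150],[0,0,0]],[44,[-100,-60,170],[0,0,0]],[44,[-120,-120,170],[0,0,0]],[44,[-140,-160,170],[0,0,0]],[44,[-140,-160,170],[0,0,0]],[44,[-140,-160,170],[0,0,0]]]'

```text
clock: 24.4
tcp_pos: [0.3635, -0.6279, 0.2793]
eef_rot: [0.927, 0.222, 0.3, -0.044]
wrist_force: [0.2, 0.3, 0.7]
gripper_width: 0.0439
```

Run:
```python
from h import *
s=readout.sense();print(s["clock"],s["wrist_force"])
v=np.load("cons.npy");v[4]=-np.pi/2;F=feats(v);P=[F["dot"],F["bL"],F["bR"]]
im=cams.get_image("scene")[130:310,220:460,::-1];cv2.imwrite("pics/s16.png",cv2.resize(im,None,fx=3.2,fy=3.2,interpolation=cv2.INTER_CUBIC))
overlay("top",P,"pics/t16.png",(200,120,240,160),3.3)
overlay("wrist",P,"pics/w16.png")
```

```text
24.4 [0.17023661 0.27881095 0.69946698]
```

View pics/s16.png

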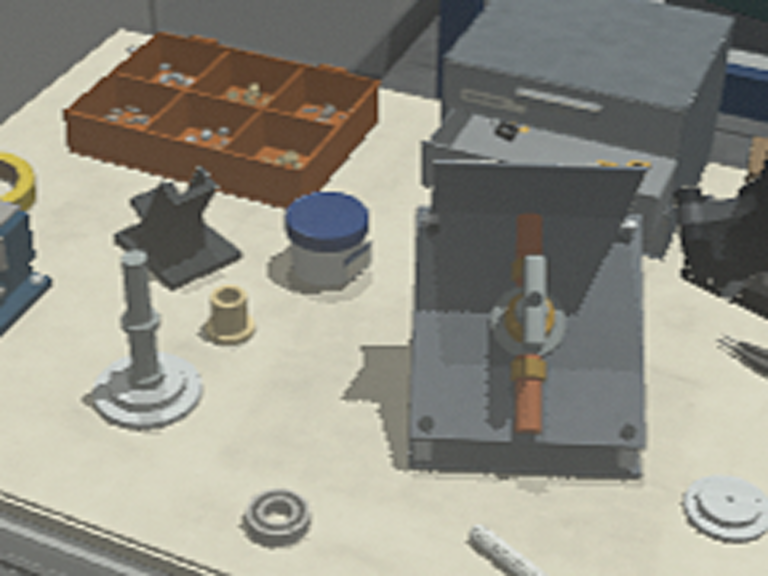

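View pics/t16.png

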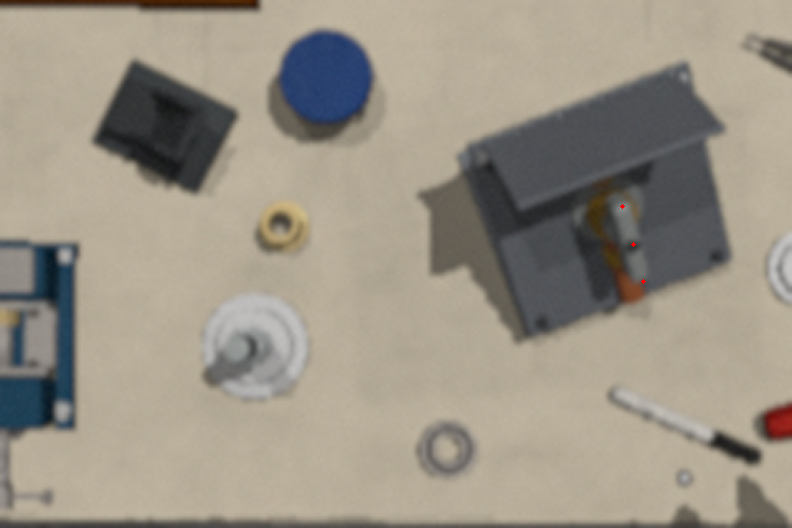

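View pics/w16.png

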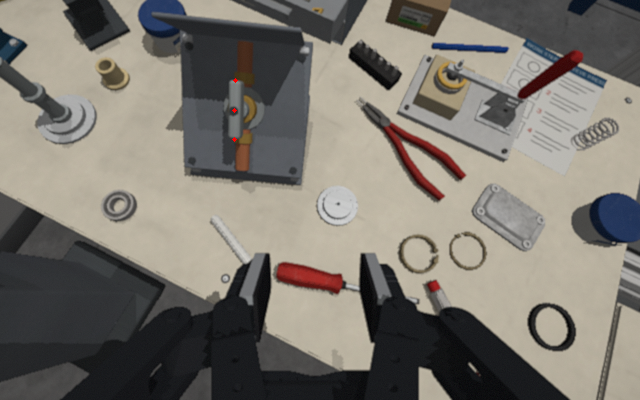

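All three views agree: the spindle stands on the larger pad, the bar lies on the points predicted for 1.571 rad, and the bystanders are unmoved. Handing in.

```bash
python3 -c "
from plant import workorder,readout
print(workorder.job_done(),readout.sense()['clock'])"
```

```text
the job is handed in; nothing more can be done
the job is handed in; nothing more can be done
```

The job is done and handed in at about 24.4 s of the 54 s allowed; no verdict is reported.

- **Spindle:** I gripped it by the stem, drew it out of the rest along its axis and turned it upright. I set it on the larger gauge pad with about 6 N of contact force and let it go. In the last pictures it stands by itself, released within about 1 mm of my measured pad centre.
- **Valve:** I gripped the T-handle in line with its axis and turned it anticlockwise to the open stop. The turning moment rose to about 1.85 N m against the stop. After release, the bar lay on the positions predicted for 1.571 rad in the top and wrist views, and in line with the pipe in the scene view.
- **Bystanders:** in the last pictures the tub, bush and bearing are where they were, and the wrist force was near zero.

**Checks that disagreed:**
- The fit of how the spindle sat in the grip was loose, with errors of up to 2.6 px and about 0.5° of tilt. The foot touched about 1.4 mm earlier than planned.
- The tool turned about 0.09 rad past the stop in the compliant grip, but the bar itself stayed at the stop.

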